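# Fit the spacer sleeve to the sample changer's spindle

### The arm

A 6-joint arm with a two-finger parallel gripper is mounted at the origin on the work surface. World frame = base frame: x ahead of the robot, y to its left, z up, the work surface at z = 0. Lengths are in mm, angles in rad, forces in N, time in s.
With the tool pointing down it reaches from about 350 to 975 mm from the base axis. Payload 7.1 kg.
Tool frame: the origin (TCP) lies at the very end of the fingers, on their centre line; the grasp point (between the pads) lies 19 mm behind it (ctrl.grip_point_offset is the distance from the TCP to the grasp point, in mm); x points along the fingers, y is the direction in which the jaws open and shut, and the axes are right-handed (so a half turn about x gives the same grasp; the last joint's range is limited). The gripper opens to 88 mm and grips with 3 to 60 N. Pads are 20 mm wide; open, the fingers measure 115 mm over their backs; the gripper's body (75 mm by 178 mm) begins 61 mm behind the grasp point.
Start: joints at [1.161, 0.423, 1.63, -0, 1.089, -0.019], TCP at [238.048, 577.874, 222.675] pointing down, gripper open.
Joint ranges: [-3, 3], [-0.9, 2.11], [0.09, 2.58], [-1.31, 4.45], [0.11, 2.69], [-2.54, 2.54]. Speed limits (rad/s): [2.39, 2.39, 3.01, 3.14, 3.14, 3.14].

### API

Orientations are given as a rotation vector (axis times angle).
In Python, from workcell import ctrl, vision, workorder gives the robot as it stands.
- The arm moves only by the shell command python3 -m crank 'ROWS'. ROWS is JSON, a list of rows, each a list of 3 entries, a list of its own where there are three numbers: the shift along the tool's x, y, z in m, then the turn, a rotation vector about the tool's x, y, z in rad, then the finger opening in m, from 0 to 0.0878. In form: [[[dx, dy, dz], [wx, wy, wz], jaw], ...]. A call has exactly 8 rows; each row shifts and turns the commanded pose from where the row before left it, along the tool's axes as they then stand; what a row does not reach is not made up. A row lasts 1/12 s, in which the tool goes at most 41.7 mm and 7.16 degrees, less where a joint would pass 70% of its speed; a pose out of reach is approached as far as the arm can. A call with a gripper value outside its range is refused whole. The fingers move at their own pace and stop on an object; the grip force is fixed at half the most. Time passes only in rows, so rows that do not move let the fingers close, or fill a call up. It gives the time, the measured TCP pose, the force and the opening at its end, in the units of the state.
- ctrl.get_obs(): the state, without advancing time (a new reading comes with each control period).
- vision.get_image(name): name is "scene" or "top" or "wrist"; returns a dict with "img" (400x640x3 uint8, blue, green, red), "mtx" (3x3 intrinsics, pixels), "rvec" (rotation vector, rad) and "tvec" (3), from world to camera coordinates, as OpenCV has them; the wrist camera has in their place "hand_eye" (4x4, takes a point from camera to tool coordinates, whose origin is the TCP and whose axes are the tool frame's). Camera axes: x right, y down, z forward; pixel columns grow to the right and rows downward; lengths in mm; the calibration is good to about 2 mm. A picture is of the moment at which its call begins: read the wrist's pose just before it. There is no depth.
- workorder.close_job(): hands the job in, once; it reports no verdict.
The state is a dict: "t": time; "qpos": joint angles; "qvel": joint speeds; "joint_torque": joint torques, N m; "ee_pos": TCP position; "orientation": TCP orientation; "ft_force": force on the tool from outside, world axes, zero at the start; "moment": the same for the moment, N m; "width": finger opening in mm.
Only numpy, scipy, OpenCV 4.12 (cv2) and the standard library are available. Lean on these libraries where they do the work, as an engineer would, in place of code of your own. Each camera call takes 0.05 s, during which the arm holds its last target.

### The job

The vial turntable is about to go back on the sample changer: slide the blue spacer sleeve over the upright brass spindle of its grey drive unit, and lower it in the gripper all the way down onto the dark turntable plate before letting go, so that it does not drop. Let go and leave it sitting flat there; leave the black sleeve and the amber jar where they stand.

Things in the scene. Friction and masses are not known exactly. Their poses are not given: they have to be found in the camera images.
- blue_sleeve: the blue plastic spacer sleeve, a plain tube standing on end on the bench: outside diameter 50 mm, bore 34 mm (wall 8 mm), 40 mm tall, about 60 g. Origin: centre of its underside, on the axis; z up along the axis.
- seat (a point): where the sleeve's underside centre must end up: on the spindle's axis, on top of the dark turntable plate (45 mm above the bench, 132 mm diameter); z up. The brass spindle, diameter 18 mm, rises from here, 55 mm tall, its last 14 mm coned to 8 mm. The drive is fixed; its grey housing (170 x 170 x 37 mm) is centred on this axis.
- black_sleeve: bystander: a black sleeve, also 50 mm outside and 34 mm bore, but 30 mm tall, standing on end on the bench. Origin: centre of its underside.
- amber_jar: bystander: a small amber glass jar with a blue cap, 44 mm diameter, 60 mm tall, standing on the bench. Origin: centre of its underside. (A white rack of blue-capped vials, 80 x 200 x 50 mm, is fixed beyond the work, away from all of this.)
Not all that is in view belongs to the job. Of the things shaped like the part that bears seat, the grey one is meant.

How it is judged:
By the outcome, as a careful person would: the job done as asked, in the order asked, and still so for the second after the job is handed in, with the robot touching nothing.
It also fails if it takes over 38 s, if anything falls off the work surface, if the arm or the gripper's body presses on something with over 40 N, if the wrist force passes 120 N, or if a joint passes its speed limit or range.

## Working session

There is one attempt and no reset: what is moved stays moved. The work goes in short steps, Python scripts to look and compute and a shell command to move; the robot and the scene stay as the last step left them, time stands still between calls to the robot, and variables do not carry over. Pictures are saved under pics/ and viewed, and the job is handed in when it is done.

```bash
ls; mkdir -p pics; python3 - <<'E'
from workcell import ctrl, vision, workorder
import cv2, numpy as np
o=ctrl.get_obs(); print({k:np.round(v,3).tolist() for k,v in o.items()}, ctrl.grip_point_offset)
for n in("scene","top","wrist"):
    d=vision.get_image(n); cv2.imwrite(f"pics/{n}0.png",d["img"])
    print(n,{k:np.round(v,4).tolist() for k,v in d.items() if k!="img"})
    np.savez(f"{n}0.npz",**d)
E
```

```text
pics
{'t': 0.0, 'qpos': [1.161, 0.424, 1.631, 0.0, 1.089, -0.019], 'qvel': [-0.001, -0.001, 0.0, 0.001, 0.001, -0.0], 'joint_torque': [0.001, -54.464, -27.366, 0.064, 0.023, -0.0], 'ee_pos': [237.831, 577.367, 221.908], 'orientation': [0.305, 1.549, -0.308], 'ft_force': [0.476, 0.386, -0.563], 'moment': [-0.051, 0.034, 0.018], 'width': 87.924} 18.700000000000003
scene {'mtx': [[377.3453, 0.0, 321.0693], [0.0, 377.3453, 200.3094], [0.0, 0.0, 1.0]], 'rvec': [0.9214, 2.3883, -1.1659], 'tvec': [316.6346, -149.4119, 1305.3264]}
top {'mtx': [[513.7428, 0.0, 322.3378], [0.0, 513.7428, 194.0661], [0.0, 0.0, 1.0]], 'rvec': [2.1787, -2.1569, 0.0626], 'tvec': [60.5166, 482.409, 1151.1231]}
wrist {'mtx': [[346.9413, 0.0, 312.6835], [0.0, 346.9413, 201.2305], [0.0, 0.0, 1.0]], 'hand_eye': [[0.0002, -0.2971, 0.9548, -161.3811], [1.0, 0.0003, -0.0002, -0.228], [-0.0002, 0.9548, 0.2971, -80.4628], [0.0, 0.0, 0.0, 1.0]]}
```

View pics/scene0.png

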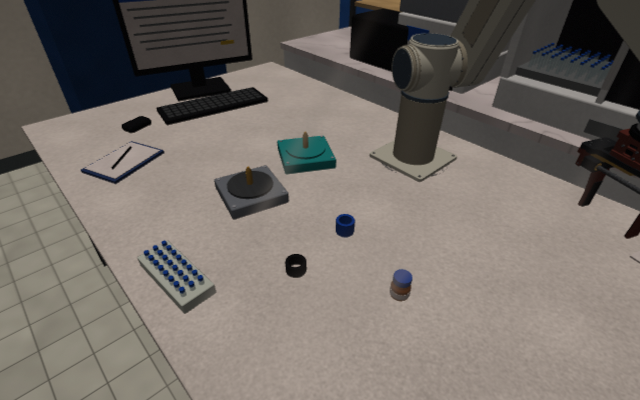

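View pics/top0.png

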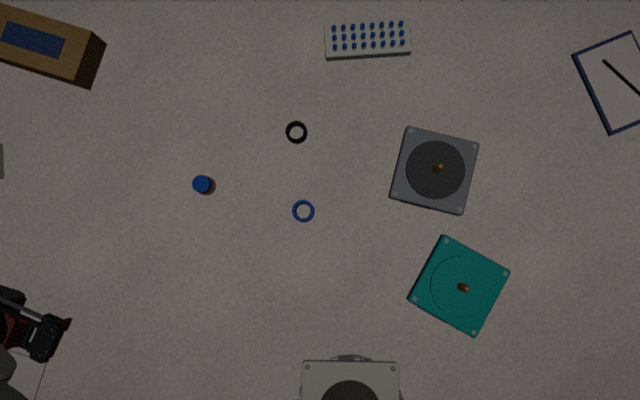

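View pics/wrist0.png

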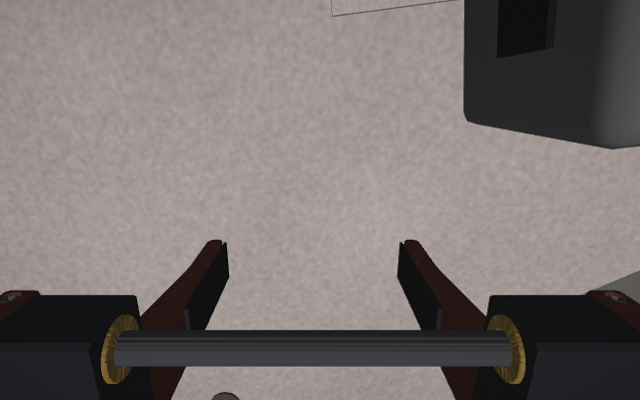

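The top view shows the blue sleeve at about (303,211), the black sleeve at (296,132), the jar at (203,184), the grey drive's plate at (435,170) and the teal decoy at (460,287). Next I'll look at enlarged crops.

```bash
python3 - <<'E'
import cv2, numpy as np
t=cv2.imread("pics/top0.png"); s=cv2.imread("pics/scene0.png")
def c(i,x,y,w,h,k): return cv2.resize(i[y:y+h,x:x+w],None,fx=k,fy=k,interpolation=cv2.INTER_CUBIC)
a=c(t,283,191,40,40,10); b=c(t,385,120,100,100,4)
d=c(s,325,205,40,40,10); e=c(s,205,155,100,100,4)
out=np.vstack([np.hstack([a,b]),np.hstack([d,e])])
out=cv2.convertScaleAbs(out,alpha=1.8)
cv2.imwrite("pics/crops0.png",out[:, :])
cv2.imwrite("pics/crops0.png",cv2.resize(out,(600,600)))
E
```

```text
(no output)
```

View pics/crops0.png

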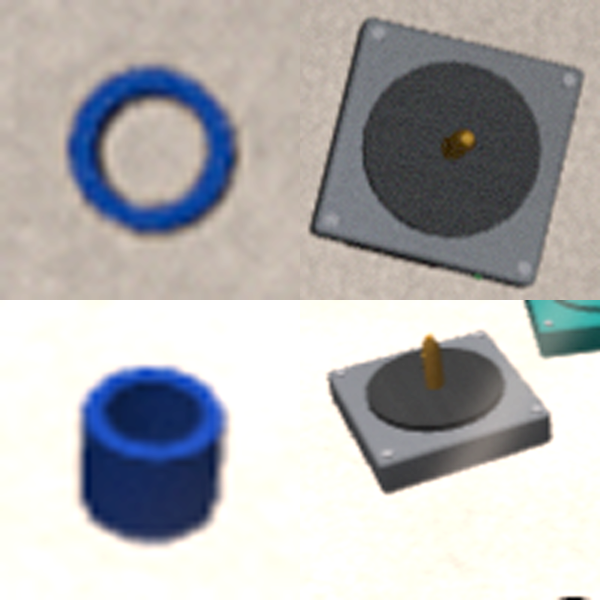

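```bash
cat > h.py <<'E'
import cv2, numpy as np
from scipy.spatial.transform import Rotation as R
def ray(n,uv):
    d=np.load(n+"0.npz"); Rm=cv2.Rodrigues(d["rvec"])[0]
    p=cv2.undistortPoints(np.float64([[uv]]),d["mtx"],None)[0,0]
    return -Rm.T@d["tvec"].ravel(), Rm.T@np.r_[p,1]
def plane(n,uv,z):
    o,v=ray(n,uv); return o+v*(z-o[2])/v[2]
E
python3 - <<'E'
from h import *
for nm,z,t,s in(("blue",40,(302.9,210.4),(345,219.7)),("plate",45,(435.1,169.4),(249.7,184.2)),("spindletip",100,(440.3,166),(248.3,166.8))):
    print(nm,plane("top",t,z).round(1),plane("scene",s,z).round(1))
print("black",plane("top",(296,131.5),30).round(1),"jar",plane("top",(202,184),60).round(1))
# widths: blue OD
a=plane("top",(283+68/7.5,210.4),40);b=plane("top",(283+237/7.5,210.4),40);print("OD",np.linalg.norm(a-b))
a=plane("top",(385+62/3,169.4),45);b=plane("top",(385+241/3,169.4),45);print("plateD",np.linalg.norm(a-b))
from workcell import ctrl
o=ctrl.get_obs(); print(R.from_rotvec(o["orientation"]).as_matrix().round(3),o["ee_pos"],o["t"])
E
```

```text
blue [443.1 108.   40. ] [445.4 109.   40. ]
plate [ 537.2 -186.2   45. ] [ 543.3 -181.6   45. ]
spindletip [ 537.3 -186.5  100. ] [ 537.9 -186.2  100. ]
black [624.1 127.   30. ] jar [498.5 331.8  60. ]
OD 50.506896619285925
plateD 132.3902392217271
[[-0.     0.381  0.925]
 [-0.001  0.925 -0.381]
 [-1.    -0.001 -0.   ]] [237.89472195 577.51193325 222.1063462 ] 0.15
```

The two cameras agree: the sleeve is at about (444,108) and the seat at about (537.3,-186.3). The measured sizes also match, 50.5 mm for the sleeve and 132.4 mm for the plate. I'll keep the tool's orientation and travel to a point above the sleeve.

```bash
python3 -m crank '[[[0,-0.022,0.023],[0,0,0],0.0878],[[0,-0.022,0.023],[0,0,0],0.0878],[[0,-0.022,0.023],[0,0,0],0.0878],[[0,-0.022,0.023],[0,0,0],0.0878],[[0,-0.022,0.023],[0,0,0],0.0878],[[0,-0.022,0.023],[0,0,0],0.0878],[[0,-0.022,0.023],[0,0,0],0.0878],[[0,-0.022,0.023],[0,0,0],0.0878]]'
python3 -m crank '[[[0.005,-0.022,0.023],[0,0,0],0.0878],[[0.005,-0.022,0.023],[0,0,0],0.0878],[[0.01,-0.022,0.023],[0,0,0],0.0878],[[0.01,-0.022,0.023],[0,0,0],0.0878],[[0.01,-0.022,0.023],[0,0,0],0.0878],[[0.01,-0.022,0.023],[0,0,0],0.0878],[[0,-0.022,0.023],[0,0,0],0.0878],[[0,0,0],[0,0,0],0.0878]]'
cat >> h.py <<'E'
def go(target):
    from workcell import ctrl
    o=ctrl.get_obs(); M=R.from_rotvec(o["orientation"]).as_matrix()
    print("t",o["t"],"pos",o["ee_pos"].round(1) if hasattr(o["ee_pos"],"round") else o["ee_pos"],"w",o["width"],"f",np.round(o["ft_force"],1))
    print("tilt/R",M.round(3).tolist()); print("tool delta mm",(M.T@(np.array(target)-o["ee_pos"])).round(1))
E
python3 - <<'E'
from h import *
from workcell import vision
go((444,108.3,130))
d=vision.get_image("wrist");cv2.imwrite("pics/w1.png",d["img"])
E
```

```text
t: 0.82
ee_pos: [341.3, 343.5, 222.6]
orientation: [0.306, 1.549, -0.306]
ft_force: [1.2, -1.3, -1.1]
width: 88.1
t: 1.48
ee_pos: [432.5, 137.6, 172.1]
orientation: [0.308, 1.549, -0.31]
ft_force: [1.0, 0.1, 0.8]
width: 87.7
t 1.4833 pos [432.5 137.6 172.1] w 87.72181138064177 f [1.  0.1 0.8]
tilt/R [[-0.001, 0.384, 0.923], [-0.001, 0.923, -0.384], [-1.0, -0.001, -0.0]]
tool delta mm [ 42.1 -22.5  21.9]
```

View pics/w1.png

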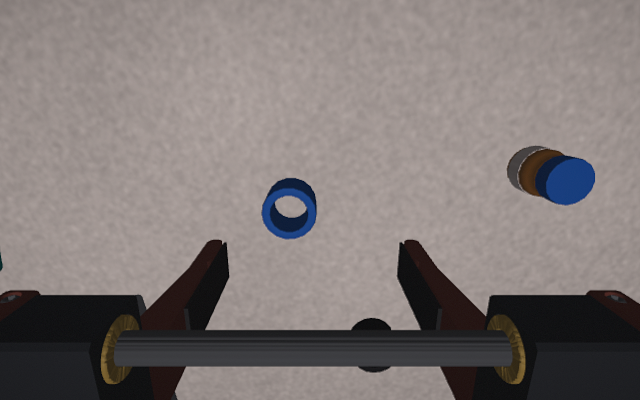

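The wrist view shows the blue sleeve's top ring at about (289.5,213), with the jar to the right and the black sleeve behind the shaft. I'll cross-check its position from this view.

```bash
cat >> h.py <<'E'
def wplane(uv,z,o):
    d=np.load("wrist0.npz"); H=d["hand_eye"]; M=R.from_rotvec(o["orientation"]).as_matrix()
    p=cv2.undistortPoints(np.float64([[uv]]),d["mtx"],None)[0,0]
    v=M@H[:3,:3]@np.r_[p,1]; c=M@H[:3,3]+o["ee_pos"]; return c+v*(z-c[2])/v[2]
E
python3 - <<'E'
from h import *
from workcell import ctrl
o=ctrl.get_obs(); print(wplane((289.5,213),40,o).round(1)); go((444,108.3,80))
E
```

```text
[444.  111.3  40. ]
t 1.5333 pos [431.9 139.3 172.3] w 87.78208740638397 f [-1.1  0.5  0.2]
tilt/R [[-0.001, 0.385, 0.923], [-0.0, 0.923, -0.385], [-1.0, -0.001, -0.0]]
tool delta mm [ 92.3 -23.9  23.1]
```

```bash
python3 -m crank '[[[0.01,-0.006,0.006],[0,0,0],0.0878],[[0.02,-0.006,0.006],[0,0,0],0.0878],[[0.02,-0.006,0.006],[0,0,0],0.0878],[[0.02,-0.005,0.005],[0,0,0],0.0878],[[0.02,0,0],[0,0,0],0.0878],[[0,0,0],[0,0,0],0.0878],[[0,0,0],[0,0,0],0.0878],[[0,0,0],[0,0,0],0.0878]]'
python3 - <<'E'
from h import *
from workcell import vision
go((444,109,9))
d=vision.get_image("wrist");cv2.imwrite("pics/w2.png",d["img"]);go((444,109,9))
E
```

```text
t: 2.2
ee_pos: [443.9, 112.0, 83.1]
orientation: [0.306, 1.549, -0.306]
ft_force: [-0.2, 0.6, 1.5]
width: 87.9
t 2.2 pos [443.9 112.   83.1] w 87.9350838836982 f [-0.2  0.6  1.5]
tilt/R [[0.0, 0.38, 0.925], [0.0, 0.925, -0.38], [-1.0, 0.0, 0.0]]
tool delta mm [74.1 -2.7  1.2]
t 2.25 pos [444.3 112.   83.5] w 87.90622338882756 f [-0.1  0.6  0.1]
tilt/R [[0.001, 0.38, 0.925], [0.0, 0.925, -0.38], [-1.0, 0.001, 0.001]]
tool delta mm [74.5 -2.9  0.8]
```

View pics/w2.png

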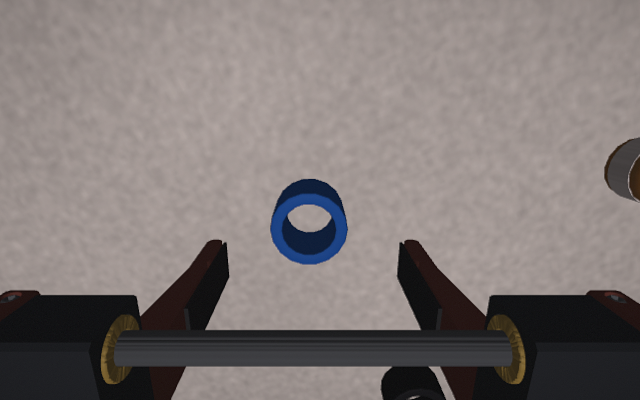

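The sleeve's top ring is at (309.5,228.5), nearly centred between the fingers at 313.

```bash
python3 - <<'E'
from h import *
from workcell import ctrl
o=ctrl.get_obs(); p=wplane((309.5,228.5),40,o);print(p.round(1)); go((p[0],p[1],9))
E
```

```text
[444.8 109.4  40. ]
t 2.25 pos [444.3 112.   83.5] w 87.90622338882756 f [-0.1  0.6  0.1]
tilt/R [[0.001, 0.38, 0.925], [0.0, 0.925, -0.38], [-1.0, 0.001, 0.001]]
tool delta mm [74.5 -2.3  1.4]
```

```bash
python3 -m crank '[[[0.01,-0.001,0.001],[0,0,0],0.0878],[[0.015,-0.001,0],[0,0,0],0.0878],[[0.015,0,0],[0,0,0],0.0878],[[0.015,0,0],[0,0,0],0.0878],[[0.01,0,0],[0,0,0],0.0878],[[0.005,0,0],[0,0,0],0.0878],[[0.002,0,0],[0,0,0],0.0878],[[0,0,0],[0,0,0],0.0878]]'
python3 - <<'E'
from h import *
go((444.8,109.4,9))
E
```

```text
t: 2.92
ee_pos: [444.1, 109.1, 10.6]
orientation: [0.306, 1.549, -0.307]
ft_force: [-0.2, -0.1, 0.2]
width: 88.1
t 2.9167 pos [444.1 109.1  10.6] w 88.0581861588825 f [-0.2 -0.1  0.2]
tilt/R [[-0.0, 0.381, 0.925], [-0.0, 0.925, -0.381], [-1.0, -0.0, -0.0]]
tool delta mm [1.6 0.5 0.6]
```

Aligned. Now I'll close the fingers.

```bash
python3 -m crank '[[[0.001,0,0],[0,0,0],0.07],[[0,0,0],[0,0,0],0.06],[[0,0,0],[0,0,0],0.05],[[0,0,0],[0,0,0],0.04],[[0,0,0],[0,0,0],0.04],[[0,0,0],[0,0,0],0.04],[[0,0,0],[0,0,0],0.04],[[0,0,0],[0,0,0],0.04]]'
python3 -m crank '[[[0,0,0],[0,0,0],0.04],[[-0.003,0,0],[0,0,0],0.04],[[-0.01,0,0],[0,0,0],0.04],[[-0.015,0,0],[0,0,0],0.04],[[-0.015,0,0],[0,0,0],0.04],[[-0.01,0,0],[0,0,0],0.04],[[0,0,0],[0,0,0],0.04],[[0,0,0],[0,0,0],0.04]]'
python3 - <<'E'
from h import *
from workcell import vision
go((537.3,-186.3,160))
d=vision.get_image("wrist");cv2.imwrite("pics/w3.png",d["img"])
E
```

```text
t: 3.58
ee_pos: [444.1, 109.1, 9.9]
orientation: [0.307, 1.549, -0.306]
ft_force: [-0.5, -0.5, 4.0]
width: 49.2
t: 4.25
ee_pos: [444.5, 109.2, 63.3]
orientation: [0.307, 1.547, -0.306]
ft_force: [-0.9, 0.4, -1.2]
width: 49.8
t 4.25 pos [444.5 109.2  63.3] w 49.76788928253401 f [-0.9  0.4 -1.2]
tilt/R [[0.002, 0.381, 0.925], [0.0, 0.925, -0.381], [-1.0, 0.001, 0.001]]
tool delta mm [ -96.6 -237.7  198.5]
```

View pics/w3.png

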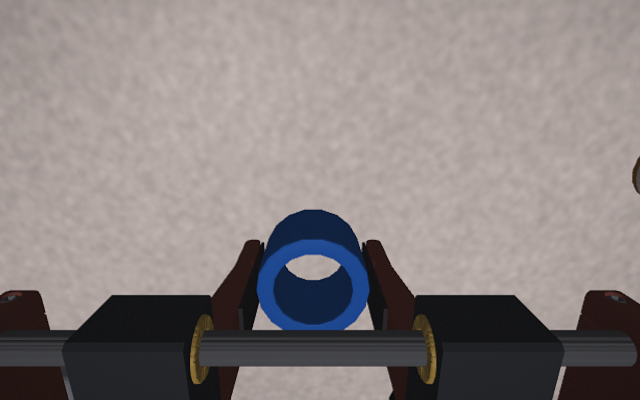

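The sleeve is held upright between the pads, with its ring centre at about (313.5,286). Next I'll raise it and carry it over to the spindle.

```bash
python3 -m crank '[[[-0.013,-0.007,0.006],[0,0,0],0.04],[[-0.013,-0.015,0.0125],[0,0,0],0.04],[[-0.013,-0.016,0.0135],[0,0,0],0.04],[[-0.013,-0.016,0.0135],[0,0,0],0.04],[[-0.013,-0.016,0.0135],[0,0,0],0.04],[[-0.013,-0.016,0.0135],[0,0,0],0.04],[[-0.013,-0.016,0.0135],[0,0,0],0.04],[[-0.006,-0.016,0.0135],[0,0,0],0.04]]'
python3 -m crank '[[[0,-0.02,0.017],[0,0,0],0.04],[[0,-0.02,0.017],[0,0,0],0.04],[[0,-0.02,0.017],[0,0,0],0.04],[[0,-0.02,0.017],[0,0,0],0.04],[[0,-0.02,0.017],[0,0,0],0.04],[[0,-0.015,0.012],[0,0,0],0.04],[[0,-0.005,0.003],[0,0,0],0.04],[[0,0,0],[0,0,0],0.04]]'
python3 -m crank '[[[0,0,0],[0,0,0],0.04],[[0,0,0],[0,0,0],0.04],[[0,0,0],[0,0,0],0.04],[[0,0,0],[0,0,0],0.04],[[0,0,0],[0,0,0],0.04],[[0,0,0],[0,0,0],0.04],[[0,0,0],[0,0,0],0.04],[[0,0,0],[0,0,0],0.04]]'
python3 - <<'E'
from h import *
from workcell import vision
go((537.3,-186.3,160))
for n in("wrist","top","scene"):
    d=vision.get_image(n);cv2.imwrite(f"pics/{n}4.png",d["img"])
    if n!="wrist":
        (x,y)=(385,120) if n=="top" else (200,120); cv2.imwrite(f"pics/{n}4c.png",cv2.convertScaleAbs(cv2.resize(d["img"][y:y+110,x:x+110],None,fx=5,fy=5,interpolation=cv2.INTER_CUBIC),alpha=1.8))
go((537.3,-186.3,160))
E
```

```text
t: 4.97
ee_pos: [491.4, -39.0, 160.2]
orientation: [0.307, 1.549, -0.307]
ft_force: [0.1, -0.3, -0.7]
width: 49.6
t: 5.63
ee_pos: [537.3, -187.9, 158.6]
orientation: [0.308, 1.55, -0.308]
ft_force: [-0.1, -1.0, 0.1]
width: 49.5
t: 6.3
ee_pos: [537.8, -186.8, 159.8]
orientation: [0.306, 1.549, -0.306]
ft_force: [-0.6, -0.4, -0.8]
width: 49.2
t 6.3 pos [ 537.8 -186.8  159.8] w 49.24235698461048 f [-0.6 -0.4 -0.8]
tilt/R [[0.0, 0.381, 0.925], [-0.0, 0.925, -0.381], [-1.0, 0.0, 0.0]]
tool delta mm [-0.2  0.3 -0.7]
t 6.45 pos [ 537.8 -187.   159.7] w 49.57109803988215 f [-0.6 -0.1 -0. ]
tilt/R [[-0.0, 0.381, 0.925], [0.0, 0.925, -0.381], [-1.0, -0.0, -0.0]]
tool delta mm [-0.3  0.5 -0.7]
```

View pics/wrist4.png

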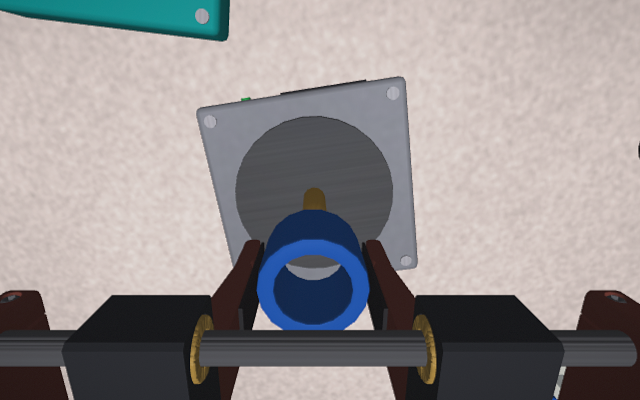

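View pics/scene4c.png

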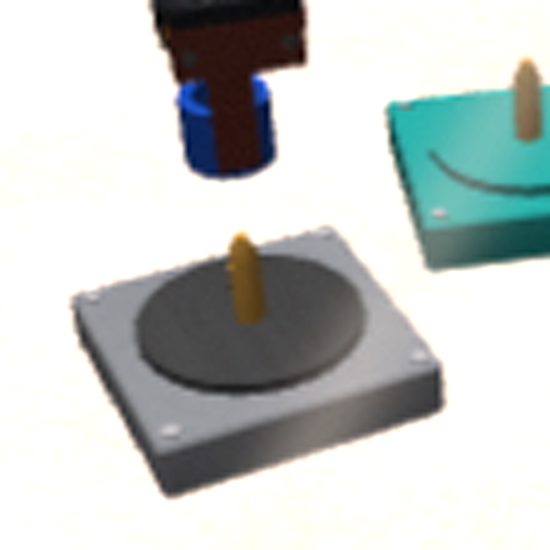

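View pics/top4.png

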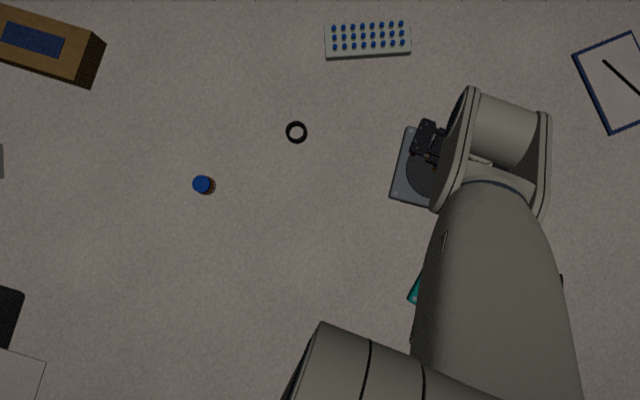

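The plate is centred at about (314,191) in the wrist view and the sleeve at 313.5, so they line up side to side. In the scene view the sleeve lies on the extended, leaning line of the spindle. I'll check the other direction numerically.

```bash
python3 - <<'E'
from h import *
from workcell import ctrl
o=ctrl.get_obs()
print("plate extremes l/r",wplane((236,190),45,o).round(1),wplane((392.5,190),45,o).round(1))
top=wplane((314,115.5),45,o); M=R.from_rotvec(o["orientation"]).as_matrix()
print("far rim -> centre",(top-66*M[:,2]).round(1), "L/R mid",((wplane((236,190),45,o)+wplane((392.5,190),45,o))/2).round(1))
print("sleeve ring top", wplane((313.5,285.5),o["ee_pos"][2]+30,o).round(1), o["ee_pos"].round(1))
# scene: sleeve bottom ellipse centre
for uv in((200+227/5,120+158/5),):
    print(plane("scene",uv,150).round(1))
E
```

```text
plate extremes l/r [ 509.6 -244.1   45. ] [ 558.8 -124.7   45. ]
far rim -> centre [ 417.8 -136.8   45. ] L/R mid [ 534.2 -184.4   45. ]
sleeve ring top [ 536.2 -186.2  189.7] [ 537.8 -187.   159.7]
[ 540.5 -186.7  150. ]
```

All estimates agree within about 3 mm, and the clearance is 8 mm per side. I'll lower it.

```bash
python3 -m crank '[[[0.007,0,0],[0,0,0],0.04],[[0.01,0,0],[0,0,0],0.04],[[0.01,0,0],[0,0,0],0.04],[[0.01,0,0],[0,0,0],0.04],[[0.01,0,0],[0,0,0],0.04],[[0.008,0,0],[0,0,0],0.04],[[0.005,0,0],[0,0,0],0.04],[[0,0,0],[0,0,0],0.04]]'
python3 - <<'E'
from h import *
from workcell import vision
for n in("wrist","scene"):
    d=vision.get_image(n);cv2.imwrite(f"pics/{n}5.png",d["img"])
    if n!="wrist":
        (x,y)=(200,120); cv2.imwrite(f"pics/{n}5c.png",cv2.convertScaleAbs(cv2.resize(d["img"][y:y+110,x:x+110],None,fx=5,fy=5,interpolation=cv2.INTER_CUBIC),alpha=1.8))
go((537.3,-186.3,55))
E
```

```text
t: 7.12
ee_pos: [537.0, -186.7, 98.1]
orientation: [0.307, 1.551, -0.306]
ft_force: [0.0, 0.4, -0.5]
width: 49.5
t 7.2167 pos [ 537.8 -187.    99.5] w 49.7643921279912 f [ 1.1  0.7 -0.1]
tilt/R [[-0.0, 0.381, 0.925], [0.0, 0.925, -0.381], [-1.0, -0.0, -0.0]]
tool delta mm [44.5  0.4 -0.7]
```

View pics/wrist5.png

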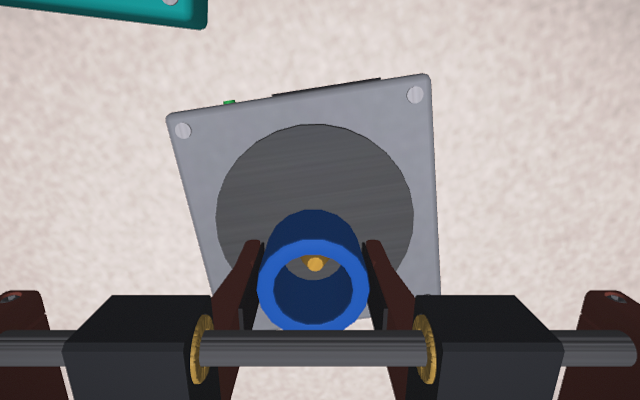

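View pics/scene5c.png

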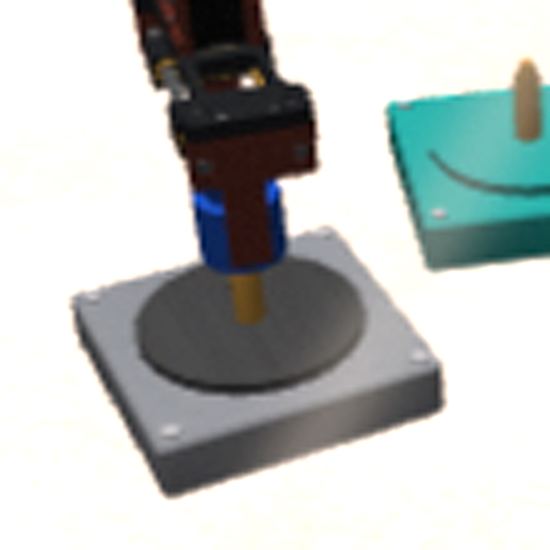

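The spindle tip is visible inside the bore at (315,264) and nothing is in contact, so I'll continue down.

```bash
python3 -m crank '[[[0.005,0,0],[0,0,0],0.04],[[0.008,0,0],[0,0,0],0.04],[[0.008,0,0],[0,0,0],0.04],[[0.008,0,0],[0,0,0],0.04],[[0.006,0,0],[0,0,0],0.04],[[0.004,0,0],[0,0,0],0.04],[[0.001,0,0],[0,0,0],0.04],[[0,0,0],[0,0,0],0.04]]'
python3 -m crank '[[[0.001,0,0],[0,0,0],0.04],[[0.001,0,0],[0,0,0],0.04],[[0.0005,0,0],[0,0,0],0.04],[[0.0005,0,0],[0,0,0],0.04],[[0,0,0],[0,0,0],0.04],[[0,0,0],[0,0,0],0.04],[[0,0,0],[0,0,0],0.04],[[0,0,0],[0,0,0],0.04]]'
```

```text
t: 7.88
ee_pos: [537.6, -186.9, 59.2]
orientation: [0.307, 1.55, -0.307]
ft_force: [-0.5, 0.0, 0.4]
width: 49.7
t: 8.55
ee_pos: [537.8, -187.0, 56.7]
orientation: [0.307, 1.549, -0.307]
ft_force: [0.0, -0.7, -0.7]
width: 49.6
```

```bash
python3 -m crank '[[[0.0005,0,0],[0,0,0],0.04],[[0,0,0],[0,0,0],0.04],[[0.0005,0,0],[0,0,0],0.04],[[0,0,0],[0,0,0],0.04],[[0,0,0],[0,0,0],0.04],[[0,0,0],[0,0,0],0.04],[[0,0,0],[0,0,0],0.04],[[0,0,0],[0,0,0],0.04]]'
python3 -m crank '[[[0.0005,0,0],[0,0,0],0.04],[[0,0,0],[0,0,0],0.04],[[0,0,0],[0,0,0],0.04],[[0,0,0],[0,0,0],0.04],[[0,0,0],[0,0,0],0.04],[[0,0,0],[0,0,0],0.04],[[0,0,0],[0,0,0],0.04],[[0,0,0],[0,0,0],0.04]]'
```

```text
t: 9.22
ee_pos: [537.8, -187.0, 55.7]
orientation: [0.307, 1.549, -0.307]
ft_force: [0.7, 0.5, -1.2]
width: 49.4
t: 9.88
ee_pos: [537.8, -187.0, 55.2]
orientation: [0.307, 1.549, -0.307]
ft_force: [0.6, -0.7, -0.8]
width: 49.6
```

```bash
python3 -m crank '[[[0.0005,0,0],[0,0,0],0.04],[[0,0,0],[0,0,0],0.04],[[0,0,0],[0,0,0],0.04],[[0,0,0],[0,0,0],0.04],[[0,0,0],[0,0,0],0.04],[[0,0,0],[0,0,0],0.04],[[0,0,0],[0,0,0],0.04],[[0,0,0],[0,0,0],0.04]]'
python3 -c "
from workcell import ctrl;o=ctrl.get_obs();print(o['ee_pos'],o['ft_force'])"
```

```text
t: 10.55
ee_pos: [537.9, -187.0, 54.9]
orientation: [0.307, 1.549, -0.307]
ft_force: [-1.4, 0.5, 4.3]
width: 49.8
[ 537.89776311 -187.0151831    54.87046233] [-1.40790046  0.4950274   4.33290322]
```

Contact: the force is up by about 5 N at TCP z = 54.9, matching 45 plus the 9.9 mm grip height. I'll press 0.5 mm more to confirm.

```bash
python3 -m crank '[[[0.0005,0,0],[0,0,0],0.04],[[0,0,0],[0,0,0],0.04],[[0,0,0],[0,0,0],0.04],[[0,0,0],[0,0,0],0.04],[[0,0,0],[0,0,0],0.04],[[0,0,0],[0,0,0],0.04],[[0,0,0],[0,0,0],0.04],[[0,0,0],[0,0,0],0.04]]'
python3 - <<'E'
from h import *
from workcell import vision
for n in("wrist","scene"):
    d=vision.get_image(n);cv2.imwrite(f"pics/{n}6.png",d["img"])
    if n!="wrist":
        (x,y)=(200,120); cv2.imwrite(f"pics/{n}6c.png",cv2.convertScaleAbs(cv2.resize(d["img"][y:y+110,x:x+110],None,fx=5,fy=5,interpolation=cv2.INTER_CUBIC),alpha=1.8))
go((537.3,-186.3,55))
E
```

```text
t: 11.22
ee_pos: [537.9, -187.0, 54.8]
orientation: [0.307, 1.549, -0.307]
ft_force: [-2.9, 1.6, 9.6]
width: 49.9
t 11.3167 pos [ 537.9 -187.    54.8] w 49.79185620636847 f [-2.7  0.8 10. ]
tilt/R [[0.0, 0.381, 0.925], [-0.0, 0.925, -0.381], [-1.0, 0.0, 0.0]]
tool delta mm [-0.2  0.4 -0.8]
```

View pics/scene6c.png

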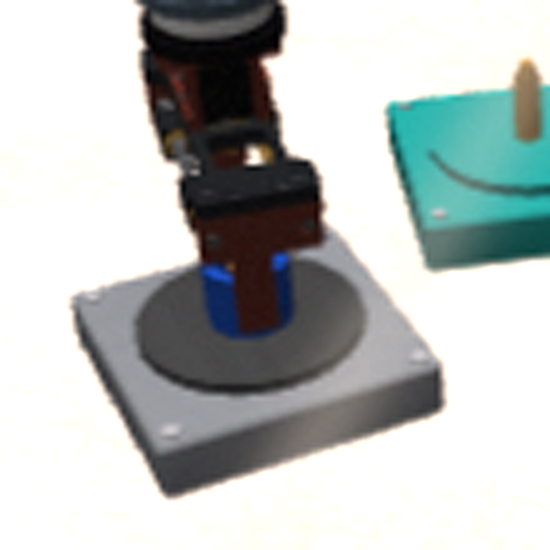

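View pics/wrist6.png

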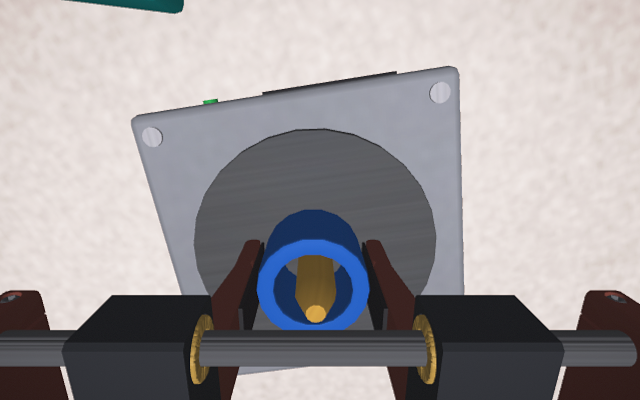

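The sleeve is on the plate: 10 N and no further descent, with the spindle standing up through the bore (tip at (315,314)). I'll back off the preload, open and rise straight up.

```bash
python3 -m crank '[[[-0.0005,0,0],[0,0,0],0.04],[[0,0,0],[0,0,0],0.04],[[0,0,0],[0,0,0],0.05],[[0,0,0],[0,0,0],0.056],[[0,0,0],[0,0,0],0.065],[[0,0,0],[0,0,0],0.075],[[0,0,0],[0,0,0],0.085],[[0,0,0],[0,0,0],0.085]]'
python3 -m crank '[[[0,0,0],[0,0,0],0.085],[[0,0,0],[0,0,0],0.085],[[-0.003,0,0],[0,0,0],0.085],[[-0.01,0,0],[0,0,0],0.085],[[-0.02,0,0],[0,0,0],0.085],[[-0.02,0,0],[0,0,0],0.085],[[-0.02,0,0],[0,0,0],0.085],[[-0.02,0,0],[0,0,0],0.085]]'
python3 -m crank '[[[-0.02,0,0],[0,0,0],0.085],[[-0.02,0,0],[0,0,0],0.085],[[-0.01,0,0],[0,0,0],0.085],[[0,0,0],[0,0,0],0.085],[[0,0,0],[0,0,0],0.085],[[0,0,0],[0,0,0],0.085],[[0,0,0],[0,0,0],0.085],[[0,0,0],[0,0,0],0.085]]'
python3 - <<'E'
from h import *
from workcell import vision
for n in("wrist","scene"):
    d=vision.get_image(n);cv2.imwrite(f"pics/{n}7.png",d["img"])
    if n!="wrist":
        (x,y)=(200,120); cv2.imwrite(f"pics/{n}7c.png",cv2.convertScaleAbs(cv2.resize(d["img"][y:y+110,x:x+110],None,fx=5,fy=5,interpolation=cv2.INTER_CUBIC),alpha=1.8))
go((537.3,-186.3,55))
E
```

```text
t: 11.98
ee_pos: [537.7, -186.9, 54.4]
orientation: [0.307, 1.549, -0.307]
ft_force: [-0.8, -0.4, -0.1]
width: 79.1
t: 12.65
ee_pos: [537.8, -187.0, 149.5]
orientation: [0.306, 1.548, -0.307]
ft_force: [0.2, 0.4, 1.1]
width: 85.1
t: 13.32
ee_pos: [537.1, -186.7, 196.5]
orientation: [0.307, 1.551, -0.306]
ft_force: [1.0, 0.2, 0.2]
width: 84.9
t 13.4167 pos [ 537.4 -186.8  196.8] w 84.93216666093684 f [ 0.4  0.1 -0.9]
tilt/R [[-0.001, 0.381, 0.925], [0.001, 0.925, -0.381], [-1.0, -0.0, -0.002]]
tool delta mm [ 1.418e+02  5.000e-01 -1.000e-01]
```

View pics/scene7.png

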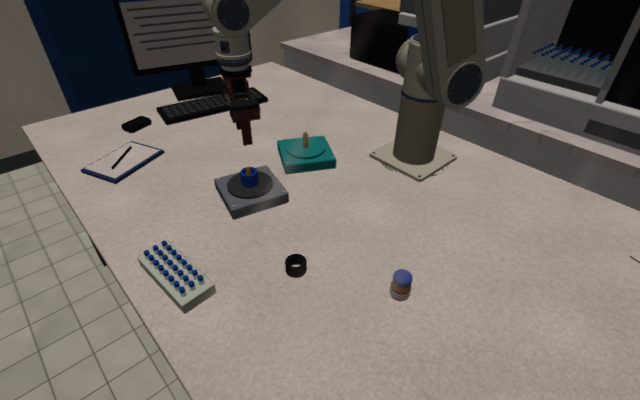

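View pics/scene7c.png

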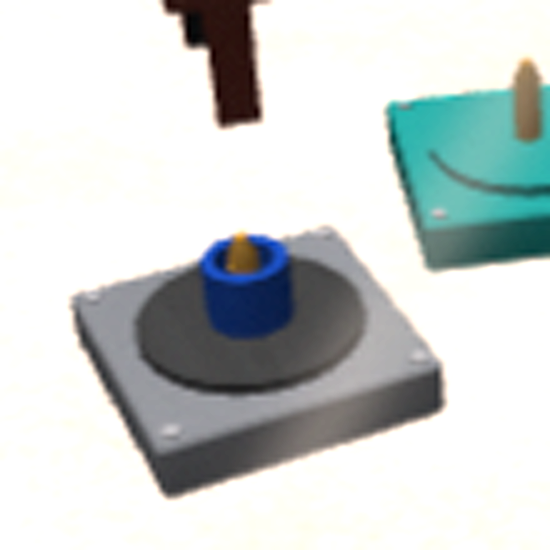

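View pics/wrist7.png

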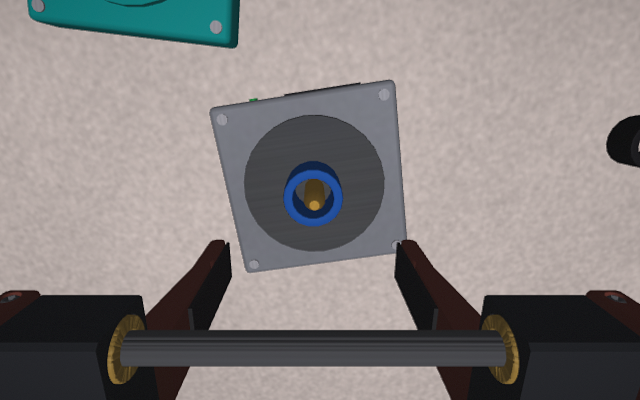

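The sleeve sits flat and centred around the spindle, its ring at (313.5,197) in the wrist view. The black sleeve and the jar are unmoved and the gripper is clear, so I'll hand the job in.

```bash
python3 -c "
from workcell import workorder;print(workorder.close_job())"
```

```text
the job is handed in; nothing more can be done
None
```

The blue sleeve is on the grey drive's brass spindle, sitting flat on the turntable plate, and the job is handed in at about 13.4 s of the 38 s allowed.

- **Seating:** I lowered the sleeve in the gripper until it touched. Contact came at TCP z = 54.9 mm, against 54.9 expected. A further 0.5 mm command raised the force to 10 N with almost no descent. I took off that preload before opening the fingers and rising straight up.
- **Final pictures:** The sleeve is upright and roughly centred, with the spindle tip standing out of its bore. The black sleeve and the amber jar look unmoved, and the gripper is about 100 mm clear with no contact force.
- **Disagreements:** The cameras' position estimates differed by up to about 3 mm. One reading of the plate from the scene camera was about 7 mm off, and I did not use it. The bore leaves 8 mm of clearance per side.

No check failed.

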